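Draw the buckle tray out from under the pounding slab with the pull hook

ROBOT

A 6-joint arm with a two-finger parallel gripper is mounted at the origin on a cart in front of the work surface, level with it; the furniture and walls round the work are solid. World frame = base frame: x ahead of the robot, y to its left, z up, the work surface at z = 0. Lengths are in m, angles in rad, forces in N, time in s.
With the tool pointing down it reaches from about 0.425 to 0.95 m from the base axis. Payload 14.7 kg.
Tool frame: the origin (TCP) lies at the very end of the fingers, on their centre line; the grasp point (between the pads) lies grasp_offset behind it (grasp_offset is the distance from the TCP to the grasp point, in m); z points along the fingers, y is the line along which they close (so a half turn about z gives the same grasp; the last joint's range is limited). The gripper opens to 85 mm and grips with 20 to 120 N. Pads are 22 mm wide; open, the fingers measure 114 mm over their backs; the gripper's body (76 mm by 85 mm) begins 54 mm behind the grasp point. The pads swing forward as they close: fully open they stand 13 mm farther back than shut.
Start: joints at [1.132, 0.48, 1.596, -0, 1.065, -0.047], TCP at [0.248, 0.601, 0.231] pointing down, gripper open.
Joint ranges: [-2.75, 2.75], [-0.82, 2.05], [0.23, 2.67], [-1.56, 4.7], [0.09, 2.69], [-2.92, 2.92]. Speed limits (rad/s): [1.89, 1.89, 2.39, 3.01, 3.01, 3.01].

INTERFACE

Orientations are given as a 3x3 rotation matrix whose columns are the frame's x, y, z axes.
In Python, from rig import get_obs, get_image, job_done, grasp_offset gives the robot as it stands. The module is installed in compiled form; this text tells all that it offers.
- The arm moves only by the tool jog_arm, never from a script. Its argument "moves" is a list of rows, each an object of numbers: "wx", "wy", "wz": the turn, a rotation vector about the world's x, y, z scaled (see below); "tx", "ty", "tz": the shift along the world's x, y, z scaled (see below); "hand": the opening, from -1 (shut) to 1 (fully open). In form: [{"wx": .., "wy": .., "wz": .., "tx": .., "ty": .., "tz": .., "hand": ..}, ...]. A call has 1 to 5 rows; each row is the pose to reach, as a shift and turn from the pose commanded when the call began; what a row does not reach only later rows make up. The controller multiplies each number of a shift by 30 cm and each number of a turn by 45 degrees. A row lasts 1/12 s, in which the tool goes at most 41.7 mm and 7.16 degrees, less where a joint would pass 70% of its speed; a pose out of reach is approached as far as the arm can. A call with a number of a shift or a turn outside -1 to 1 is refused whole. A call with a gripper value outside its range is refused whole. The fingers move at their own pace and stop on an object; "grip_force" is the grip in N (left out, the last holds). Time passes only in rows, so rows that repeat a pose let the fingers close. It gives the time, the measured TCP pose, the force, the opening and the grip force at its end, in the units of the state.
- get_obs(): the state, without advancing time (a new reading comes with each control period).
- get_image(name): name is "scene" or "top" or "wrist"; returns a dict with "image" (400x640x3 uint8, blue, green, red), "K" (3x3 intrinsics, pixels), "k1" (the pictures are not rectified: a ray, as slopes to the right and down, at radius r is drawn at 1 + k1 r^2 times it, then the intrinsics apply), "rvec" (rotation vector, rad) and "tvec" (3), from world to camera coordinates, as OpenCV has them. Camera axes: x right, y down, z forward; pixel columns grow to the right and rows downward; lengths in m; the calibration is good to about 2 mm. A picture is of the moment at which its call begins. There is no depth.
- job_done(): hands the job in; it is judged then, once.
The state is a dict: "time": time; "qpos": joint angles; "joint_velocities": joint speeds; "effort": joint torques, N m; "tool_pos": TCP position; "tcp_rot": TCP orientation; "ft_force": force on the tool from outside, world axes, zero at the start; "moment": the same for the moment, N m; "width": finger opening in m; "finger_force": force on a finger pad.
Only numpy, scipy, OpenCV 4.12 (cv2) and the standard library are available. Lean on these libraries where they do the work, as an engineer would, in place of code of your own. Each camera call takes 0.05 s, during which the arm holds its last target. There are 200 camera calls.

TASK

The green tray of buckles and snaps has been pushed right in under the low marble slab, where fingers do not fit. Take the pull hook by its handle, drop its bent tip into the brass eye on the tray's front, and with it draw the tray out past its ball catches until you feel it bear firmly on its stop pins; pull steadily and gently, because a yank (more than about 30 N) tears the eye off. Then unhook, lay the hook flat on the table clear of the tray, and leave the tray at its stop; never touch the tray with the gripper, and leave the thread cone, beeswax and bone folder where they are.

Things in the scene. Friction and masses are not known exactly. Their poses are not given: they have to be found in the camera images.
- stand: Low wooden stand with a white marble slab on top, fixed, 216 deep x 203 wide x 98 mm high. Origin on the table at the middle of the stand's wooden front edge (the slab overhangs it by 5 mm); +x runs into the stand, +y to the left seen from the robot, z up; the tray comes out along -x between wooden guides, 2 mm clear of it on either side.
- opening (a point): Middle of the stand's open front (159 mm wide, from the base board at 8 mm up to the slab's underside at 72 mm), 40 mm above the table. Hidden inside: a ball catch each side (7 to 13 N, passed within the first 25 mm); further out two stop pins clamped somewhere along slots, met after coming out 80 to 120 mm in all: only the rising pull tells where. Sliding between takes 1 to 5 N.
- tray: Green open-topped tray, 150 (x) x 130 (y) x 36 mm high, 3 mm walls, 0.24 to 0.45 kg plus 0.16 kg of contents; loose, slides on the base board. Origin in the middle of the front edge of its underside; x as the stand's +x: front wall's outer face at x = 0, eye before it, ears that meet catches and pins at the back. At the start its front wall is 38 to 43 mm inside the stand's front edge.
- eye (a point): Centre of the opening of the brass eye on the tray's front: a level D-shaped loop of 4 mm wire, centre line 30 mm above the table, standing out 17 mm from the front wall. Opening 13 mm front to back (wall to front bar) x 16 mm wide, open above and below; the front bar's centre line is 8 mm before this point, the wall's top edge 14 mm above it. Axes as the tray's.
- pull_hook: Pull hook, 0.10 kg, lying on its handle: flat-sided dark wooden handle 110 long (x) x 22 wide (y) x 26 mm high (z), brass ferrule, then a 6 mm steel shank cranked up to run 24 mm (centre line) above the handle's underside, ending in a tip bent straight down. Origin at the middle of the handle's underside; x towards the tip, z up. Grip the handle across its width.
- hook_tip (a point): Lowest point of the hook's round 6 mm tip, at x = 150, y = 0, z = 2 mm in the hook's frame; the tip reaches down 22 mm from the shank's centre line. Not reported while the hook is held.
- gold_buckle: Gold-coloured buckle, 42 x 50 x 9 mm, lying in the front of the tray. Origin under its centre.
- thread_cone: Orange thread cone, 62 mm across, 98 mm high, standing to the left of the stand. Leave alone.
- beeswax_cake: Round yellow cake of beeswax, 48 mm across, 16 mm high, on the table. Leave alone.
- folder: White bone folder, 17 x 141 x 13 mm, lying on the table to the left. Leave alone.

How it is judged:
By the outcome, as a careful person would: the job done as asked, in the order asked, and still so for the second after the job is handed in, with the robot touching nothing.
It also fails if it takes over 61 s, if anything falls off the work surface, if the arm or the gripper's body presses on something with over 40 N, if the wrist force passes 120 N, or if a joint passes its speed limit or range.

## Working session

There is one attempt and no reset: what is moved stays moved. The work goes in short steps, Python scripts to look and compute and a tool call to move; the robot and the scene stay as the last step left them, time stands still between calls to the robot, and variables do not carry over. Pictures are saved under pics/ and viewed, at most 10 in all, crops included, and the job is handed in when it is done.

Besides the shell and the picture viewer there is one more tool, called after "Call:" in YAML: its name, and indented under it one key for each argument. jog_arm: Moves the arm, as the interface text tells. Shifts and turns lie within -1 to 1; 1 stands for 30 cm of shift or 45 degrees of turn. Its arguments: {"type":"object","properties":{"moves":{"type":"array"},"grip_force":{"type":"number"}},"required":["moves"]}

```bash
mkdir -p pics; cat > h.py <<'E'
import numpy as np, cv2
from rig import get_obs, get_image, job_done, grasp_offset
def ray(c,uv):
    K=c["K"];k1=c["k1"];R=cv2.Rodrigues(np.array(c["rvec"],float))[0];t=np.array(c["tvec"],float).ravel()
    p=cv2.undistortPoints(np.array(uv,float).reshape(-1,1,2),np.array(K,float),np.array([k1,0,0,0,0],float)).reshape(-1,2)
    d=np.c_[p,np.ones(len(p))]@R
    return -R.T@t,d
def onz(c,uv,z):
    o,d=ray(c,uv); return o+d*((z-o[2])/d[:,2])[:,None]
def proj(c,P):
    return cv2.projectPoints(np.array(P,float).reshape(-1,1,3),np.array(c["rvec"],float),np.array(c["tvec"],float),np.array(c["K"],float),np.array([c["k1"],0,0,0,0],float))[0].reshape(-1,2)
E
python3 - <<'E'
from h import *
import pickle
o=get_obs();print({k:np.round(v,3) for k,v in o.items()},grasp_offset)
ims=[]
for n in("scene","top"):
    c=get_image(n);pickle.dump(c,open(n+".pkl","wb"));cv2.imwrite(f"pics/{n}0.png",c["image"])
    R=cv2.Rodrigues(np.array(c["rvec"],float))[0];print(n,-R.T@np.array(c["tvec"]).ravel(),c["K"][0][0],c["k1"])
E
```

```text
{'time': np.float64(0.0), 'qpos': array([ 1.132,  0.481,  1.597, -0.   ,  1.065, -0.047]), 'joint_velocities': array([ 0.   , -0.001, -0.002,  0.001, -0.001,  0.002]), 'effort': array([ 3.0000e-03, -9.5065e+01, -4.3019e+01,  0.0000e+00,  1.2000e-02,
       -0.0000e+00]), 'tool_pos': array([0.248, 0.6  , 0.231]), 'tcp_rot': array([[-0.924,  0.382, -0.001],
       [ 0.382,  0.924, -0.001],
       [ 0.   , -0.001, -1.   ]]), 'ft_force': array([ 0.362,  0.125, -0.541]), 'moment': array([-0.007,  0.007, -0.049]), 'finger_force': np.float64(0.0), 'width': np.float64(0.085)} 0.0187
scene [-0.11772557  0.01030699  0.78833477] 499.7930130588846 -0.03184167578829934
top [0.45224607 0.31171332 0.88664639] 381.2022177957274 -0.06879404168836396
```

View pics/scene0.png

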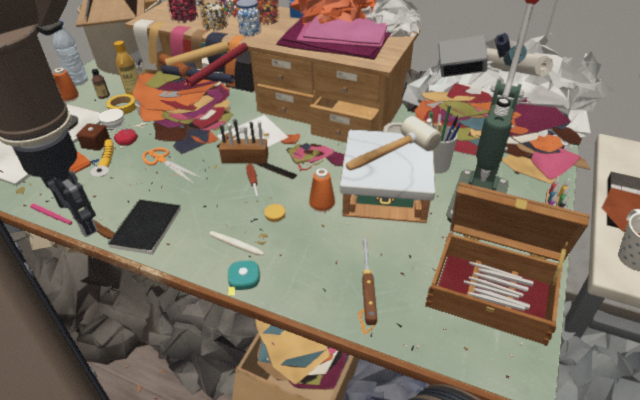

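View pics/top0.png

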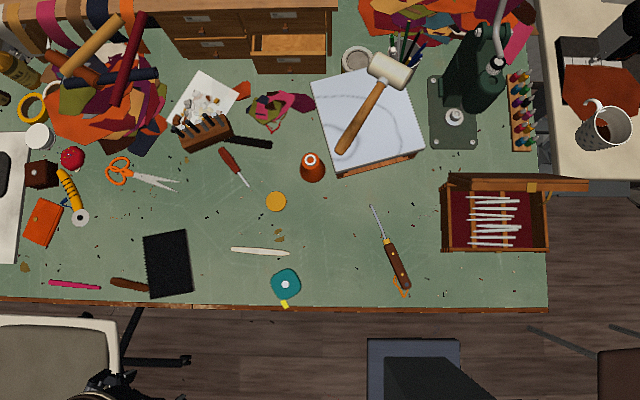

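The scene picture shows the hook (368,290; tip ~364,242) and the stand (388,175). The top picture shows the hook from (372,207) to (405,288), with the stand's front edge near (338,178)–(425,152). I'll look at enlarged crops.

```bash
python3 - <<'E'
from h import *
import pickle
s=pickle.load(open("scene.pkl","rb"))["image"];t=pickle.load(open("top.pkl","rb"))["image"]
a=cv2.resize(s[125:335,320:450],None,fx=2.85,fy=2.85,interpolation=cv2.INTER_CUBIC)
b=cv2.resize(t[60:300,305:435],None,fx=2.5,fy=2.5,interpolation=cv2.INTER_CUBIC)
H=600;im=np.zeros((H,720,3),np.uint8);im[:a.shape[0],:a.shape[1]]=a;im[:b.shape[0],380:380+b.shape[1]]=b
cv2.imwrite("pics/crop.png",im)
E
```

```text
(no output)
```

View pics/crop.png

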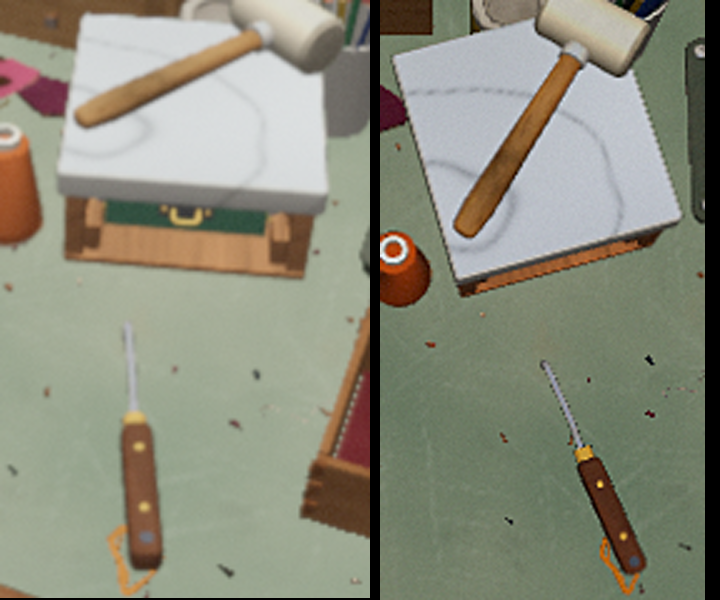

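The crop shows the slab corners, the stand's bottom front corners (left panel, 66,257 and 304,277), the eye at about (187,215), and the hook from its tip (127,322) to the handle end (147,560).

```bash
python3 - <<'E'
from h import *
import pickle
np.set_printoptions(precision=4,suppress=True)
s=pickle.load(open("scene.pkl","rb"));t=pickle.load(open("top.pkl","rb"))
S=lambda L:[(320+x/2.85,125+y/2.85) for x,y in L]
T=lambda L:[(305+(x-380)/2.5,60+y/2.5) for x,y in L]
print("slab top T",onz(t,T([(393,57),(457,278),(680,213)]),.098))
print("slab top S",onz(s,S([(60,178),(326,197),(82,14)]),.098))
print("stand bot T",onz(t,T([(463,296),(662,240)]),0))
print("stand bot S",onz(s,S([(66,257),(304,277)]),0))
print("eye bar S",onz(s,S([(187,226),(187,215)]),.03))
for n,c,u in(("T",t,T([(543,362),(580,447),(588,462),(636,570)])),("S",s,S([(127,322),(133,412),(135,425),(147,568)]))):
    print("hook",n,onz(c,u[:1],.027),onz(c,u[1:],.026))
# colour mask handle
for n,c,(y0,y1,x0,x1) in(("T",t,(235,300,370,430)),("S",s,(265,335,345,390))):
    hsv=cv2.cvtColor(c["image"],cv2.COLOR_BGR2HSV);im=c["image"].astype(int)
    m=((hsv[...,0]<15)|(hsv[...,0]>170))&(hsv[...,1]>90)&(hsv[...,2]<130);mm=np.zeros_like(m);mm[y0:y1,x0:x1]=m[y0:y1,x0:x1]
    cn=max(cv2.findContours(mm.astype(np.uint8),0,1)[0],key=cv2.contourArea)
    r=cv2.minAreaRect(cn);b=cv2.boxPoints(r);print(n,r,onz(c,[r[0]],.02),"\n",onz(c,b,.02))
E
```

```text
slab top T [[0.8509 0.3672 0.098 ]
 [0.6485 0.3091 0.098 ]
 [0.7071 0.1181 0.098 ]]
slab top S [[0.6397 0.3031 0.098 ]
 [0.6951 0.115  0.098 ]
 [0.8493 0.3667 0.098 ]]
stand bot T [[0.6553 0.3029 0.    ]
 [0.7117 0.1123 0.    ]]
stand bot S [[0.6583 0.3038 0.    ]
 [0.7097 0.1223 0.    ]]
eye bar S [[0.6987 0.2178 0.03  ]
 [0.7111 0.2218 0.03  ]]
hook T [[0.588 0.23  0.027]] [[0.511  0.1972 0.026 ]
 [0.4977 0.1902 0.026 ]
 [0.4027 0.1488 0.026 ]]
hook S [[0.5844 0.2266 0.027 ]] [[0.5055 0.1936 0.026 ]
 [0.495  0.1884 0.026 ]
 [0.3886 0.1424 0.026 ]]
T ((397.2431640625, 265.9349060058594), (49.242549896240234, 10.09679126739502), 65.55604553222656) [[0.4509 0.1696 0.02  ]] 
 [[0.496  0.2023 0.02  ]
 [0.5056 0.1814 0.02  ]
 [0.4063 0.1373 0.02  ]
 [0.397  0.1579 0.02  ]]
S ((369.311767578125, 299.0529479980469), (50.4662971496582, 11.044296264648438), 85.60128784179688) [[0.444 0.166 0.02 ]] 
 [[0.4952 0.1996 0.02  ]
 [0.5057 0.1803 0.02  ]
 [0.3972 0.1351 0.02  ]
 [0.3878 0.1528 0.02  ]]
```

Call:
jog_arm:
  moves:
    - {"tx":0.26,"ty":-0.58,"wz":0.5,"hand":1}
    - {"tx":0.26,"ty":-0.58,"wz":0.5,"hand":1}
    - {"tx":0.26,"ty":-0.58,"wz":0.5,"hand":1}
    - {"tx":0.26,"ty":-0.58,"wz":0.5,"hand":1}
    - {"tx":0.26,"ty":-0.58,"wz":0.5,"hand":1}

```text
invalid input at $.moves[0]: expected keys wx, wy, wz, tx, ty, tz, hand
```

Call:
jog_arm:
  moves:
    - {"tx":0.26,"ty":-0.58,"wz":0.525,"hand":1}
    - {"tx":0.26,"ty":-0.58,"wz":0.525,"hand":1}
    - {"tx":0.26,"ty":-0.58,"wz":0.525,"hand":1}
    - {"tx":0.26,"ty":-0.58,"wz":0.525,"hand":1}
    - {"tx":0.26,"ty":-0.58,"wz":0.525,"hand":1}

```text
invalid input at $.moves[0]: expected keys wx, wy, wz, tx, ty, tz, hand
```

Call:
jog_arm:
  moves:
    - {"tx":0.14,"ty":-0.28,"tz":-0.2,"hand":1}
    - {"tx":0.14,"ty":-0.28,"tz":-0.2,"hand":1}
    - {"tx":0.14,"ty":-0.28,"tz":-0.2,"hand":1}
    - {"tx":0.14,"ty":-0.28,"tz":-0.2,"hand":1}
    - {"tx":0.14,"ty":-0.28,"tz":-0.2,"hand":1}

```text
invalid input at $.moves[0]: expected keys wx, wy, wz, tx, ty, tz, hand
```

```bash
python3 - <<'E'
from h import *
import pickle
np.set_printoptions(precision=4,suppress=True)
o=get_obs();print(o["tool_pos"],o["tcp_rot"],o["qpos"])
c=get_image("wrist");pickle.dump(c,open("w1.pkl","wb"));cv2.imwrite("pics/w1.png",c["image"])
R=cv2.Rodrigues(np.array(c["rvec"],float))[0];print(-R.T@np.array(c["tvec"]).ravel(),R[2],c["K"][0][0],c["k1"])
E
```

```text
[0.248  0.6004 0.2307] [[-0.9242  0.3819 -0.0005]
 [ 0.3819  0.9242 -0.001 ]
 [ 0.0001 -0.0011 -1.    ]] [ 1.1324  0.4808  1.5968  0.      1.0651 -0.0466]
[0.1869 0.626  0.3731] [ 0.24   -0.0996 -0.9656] 355.74409402487663 -0.05988816027260774
```

View pics/w1.png

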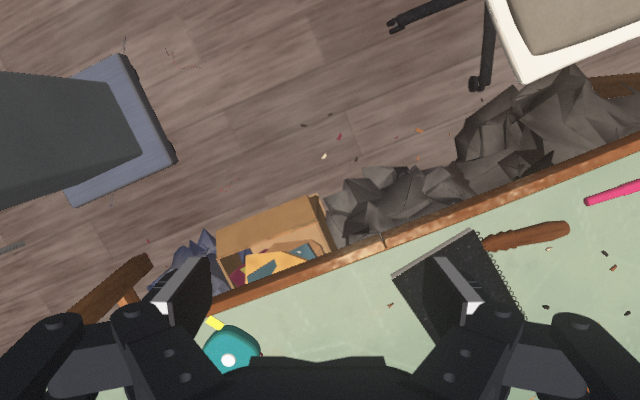

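The moves were refused because every key is required, so the arm is still at the start. The picture from there shows that the wrist camera sits on the tool's +x side and looks across the fingers (pads near 185,290 and 455,280).

Call:
jog_arm:
  moves:
    - {"wx":0,"wy":0,"wz":0.5,"tx":0.26,"ty":-0.58,"tz":0,"hand":1}
    - {"wx":0,"wy":0,"wz":0.5,"tx":0.26,"ty":-0.58,"tz":0,"hand":1}
    - {"wx":0,"wy":0,"wz":0.5,"tx":0.26,"ty":-0.58,"tz":0,"hand":1}
    - {"wx":0,"wy":0,"wz":0.5,"tx":0.26,"ty":-0.58,"tz":0,"hand":1}
    - {"wx":0,"wy":0,"wz":0.5,"tx":0.26,"ty":-0.58,"tz":0,"hand":1}

```text
time: 0.57
tool_pos: [0.3266, 0.4236, 0.231]
tcp_rot: [[-1.0, -0.003, -0.0], [-0.003, 1.0, -0.001], [0.0, -0.001, -1.0]]
ft_force: [1.4, 0.8, 0.1]
width: 0.0852
finger_force: 0.0
```

Call:
jog_arm:
  moves:
    - {"wx":0,"wy":0,"wz":0.525,"tx":0.26,"ty":-0.58,"tz":0,"hand":1}
    - {"wx":0,"wy":0,"wz":0.525,"tx":0.26,"ty":-0.58,"tz":0,"hand":1}
    - {"wx":0,"wy":0,"wz":0.525,"tx":0.26,"ty":-0.58,"tz":0,"hand":1}
    - {"wx":0,"wy":0,"wz":0.525,"tx":0.26,"ty":-0.58,"tz":0,"hand":1}
    - {"wx":0,"wy":0,"wz":0.525,"tx":0.26,"ty":-0.58,"tz":0,"hand":1}

```text
time: 0.98
tool_pos: [0.4044, 0.251, 0.2313]
tcp_rot: [[-0.913, -0.408, 0.0], [-0.408, 0.913, -0.0], [-0.0, -0.0, -1.0]]
ft_force: [1.7, 0.3, 0.2]
width: 0.0851
finger_force: 0.0
```

Call:
jog_arm:
  moves:
    - {"wx":0,"wy":0,"wz":0,"tx":0.14,"ty":-0.28,"tz":-0.2,"hand":1}
    - {"wx":0,"wy":0,"wz":0,"tx":0.14,"ty":-0.28,"tz":-0.2,"hand":1}
    - {"wx":0,"wy":0,"wz":0,"tx":0.14,"ty":-0.28,"tz":-0.2,"hand":1}
    - {"wx":0,"wy":0,"wz":0,"tx":0.14,"ty":-0.28,"tz":-0.2,"hand":1}
    - {"wx":0,"wy":0,"wz":0,"tx":0.14,"ty":-0.28,"tz":-0.2,"hand":1}

```text
time: 1.4
tool_pos: [0.446, 0.1676, 0.1705]
tcp_rot: [[-0.917, -0.399, -0.002], [-0.399, 0.917, -0.001], [0.002, 0.0, -1.0]]
ft_force: [-0.5, 0.4, -0.2]
width: 0.0857
finger_force: 0.0
```

```bash
python3 - <<'E'
from h import *
import pickle
np.set_printoptions(precision=4,suppress=True)
o=get_obs();print(o["time"],o["tool_pos"],o["tcp_rot"],o["qpos"])
c=get_image("wrist");pickle.dump(c,open("w2.pkl","wb"));cv2.imwrite("pics/w2.png",c["image"])
E
```

```text
1.4 [0.446  0.1676 0.1705] [[-0.917  -0.399  -0.0019]
 [-0.399   0.917  -0.0005]
 [ 0.002   0.0003 -1.    ]] [ 0.2957  0.3227  2.047   0.0001  0.7739 -1.6856]
```

View pics/w2.png

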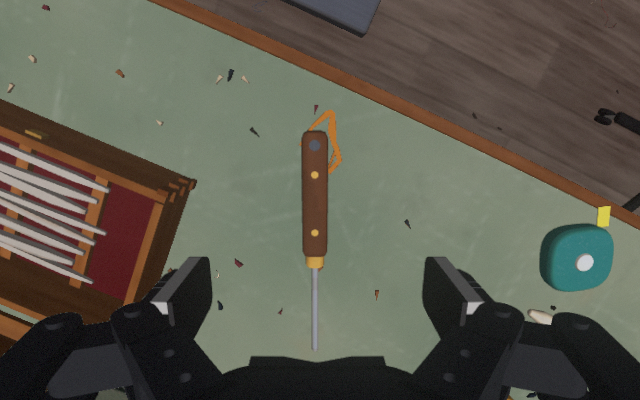

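The wrist picture shows the handle from (315,131) to (315,257) and the shank down to (315,350).

```bash
python3 - <<'E'
from h import *
import pickle
np.set_printoptions(precision=4,suppress=True)
c=pickle.load(open("w2.pkl","rb"));
P=onz(c,[(315,131),(315,257),(303,195),(327,195),(315,269),(315,350)],.026);print(P)
d=P[1]-P[0];print("yaw",np.degrees(np.arctan2(d[1],d[0])),np.linalg.norm(d),"mid",(P[0]+P[1])/2, "w",np.linalg.norm(P[2]-P[3]),"tip yaw",np.degrees(np.arctan2(*(P[5]-P[0])[[1,0]])))
R=get_obs()["tcp_rot"];print(np.degrees(np.arctan2(-R[1,0],-R[0,0])))
E
```

```text
[[0.4016 0.1475 0.026 ]
 [0.5006 0.1903 0.026 ]
 [0.4536 0.1591 0.026 ]
 [0.4456 0.1774 0.026 ]
 [0.511  0.1949 0.026 ]
 [0.5884 0.2283 0.026 ]]
yaw 23.416155785460454 0.10779327005539376 mid [0.4511 0.1689 0.026 ] w 0.01991532664758549 tip yaw 23.411369650617758
23.59021564651186
```

Call:
jog_arm:
  moves:
    - {"wx":0,"wy":0,"wz":0,"tx":0.013,"ty":0.003,"tz":-0.3,"hand":1}
    - {"wx":0,"wy":0,"wz":0,"tx":0.013,"ty":0.003,"tz":-0.45,"hand":1}
    - {"wx":0,"wy":0,"wz":0,"tx":0.013,"ty":0.003,"tz":-0.55,"hand":1}
    - {"wx":0,"wy":0,"wz":0,"tx":0.013,"ty":0.003,"tz":-0.55,"hand":1}
    - {"wx":0,"wy":0,"wz":0,"tx":0.013,"ty":0.003,"tz":-0.55,"hand":1}

```text
time: 1.87
tool_pos: [0.446, 0.1697, 0.0004]
tcp_rot: [[-0.915, -0.403, -0.009], [-0.403, 0.915, -0.003], [0.01, 0.001, -1.0]]
ft_force: [-2.8, -1.4, 0.4]
width: 0.0852
finger_force: 0.0
```

Call:
jog_arm:
  moves:
    - {"wx":0,"wy":0,"wz":0,"tx":0,"ty":0,"tz":0,"hand":0}
    - {"wx":0,"wy":0,"wz":0,"tx":0,"ty":0,"tz":0,"hand":-0.5}
    - {"wx":0,"wy":0,"wz":0,"tx":0,"ty":0,"tz":0,"hand":-1}
    - {"wx":0,"wy":0,"wz":0,"tx":0,"ty":0,"tz":0,"hand":-1}
    - {"wx":0,"wy":0,"wz":0,"tx":0,"ty":0,"tz":0,"hand":-1}
  grip_force: 70

```text
time: 2.28
tool_pos: [0.4515, 0.1702, 0.0085]
tcp_rot: [[-0.916, -0.402, 0.004], [-0.402, 0.916, 0.001], [-0.004, -0.0, -1.0]]
ft_force: [1.8, -3.3, 1.7]
width: 0.0254
finger_force: 1.2
```

Call:
jog_arm:
  moves:
    - {"wx":0,"wy":0,"wz":0,"tx":0,"ty":0,"tz":0,"hand":-1}
    - {"wx":0,"wy":0,"wz":0,"tx":0,"ty":0,"tz":0,"hand":-1}
    - {"wx":0,"wy":0,"wz":0,"tx":0,"ty":0,"tz":0,"hand":-1}
    - {"wx":0,"wy":0,"wz":0,"tx":0,"ty":0,"tz":0,"hand":-1}
    - {"wx":0,"wy":0,"wz":0,"tx":0,"ty":0,"tz":0,"hand":-1}

```text
time: 2.7
tool_pos: [0.4513, 0.1701, 0.0085]
tcp_rot: [[-0.916, -0.401, 0.003], [-0.401, 0.916, 0.001], [-0.004, -0.0, -1.0]]
ft_force: [-4.3, 1.4, 32.5]
width: 0.0206
finger_force: 67.7
```

Call:
jog_arm:
  moves:
    - {"wx":0,"wy":0,"wz":0,"tx":0,"ty":0,"tz":0.05,"hand":-1}
    - {"wx":0,"wy":0,"wz":0,"tx":0,"ty":0,"tz":0.1,"hand":-1}
    - {"wx":0,"wy":0,"wz":0,"tx":0,"ty":0,"tz":0.13,"hand":-1}
    - {"wx":0,"wy":0,"wz":0,"tx":0,"ty":0,"tz":0.13,"hand":-1}
    - {"wx":0,"wy":0,"wz":0,"tx":0,"ty":0,"tz":0.13,"hand":-1}

```text
time: 3.12
tool_pos: [0.4507, 0.1698, 0.046]
tcp_rot: [[-0.916, -0.402, 0.002], [-0.402, 0.916, 0.001], [-0.002, -0.0, -1.0]]
ft_force: [-0.4, -0.6, -1.1]
width: 0.0205
finger_force: 70.3
```

Call:
jog_arm:
  moves:
    - {"wx":0,"wy":0,"wz":-0.08,"tx":0.06,"ty":0,"tz":0,"hand":-1}
    - {"wx":0,"wy":0,"wz":-0.158,"tx":0.13,"ty":-0.01,"tz":0,"hand":-1}
    - {"wx":0,"wy":0,"wz":-0.158,"tx":0.2,"ty":-0.02,"tz":0,"hand":-1}
    - {"wx":0,"wy":0,"wz":-0.158,"tx":0.2,"ty":-0.02,"tz":0,"hand":-1}
    - {"wx":0,"wy":0,"wz":-0.158,"tx":0.2,"ty":-0.02,"tz":0,"hand":-1}

```text
time: 3.53
tool_pos: [0.5105, 0.1634, 0.0444]
tcp_rot: [[-0.959, -0.285, -0.0], [-0.285, 0.959, -0.0], [0.0, 0.0, -1.0]]
ft_force: [-0.6, -0.4, -1.4]
width: 0.02
finger_force: 70.4
```

```bash
python3 - <<'E'
from h import *
import pickle
np.set_printoptions(precision=4,suppress=True)
o=get_obs();print(o["time"],o["tool_pos"],o["tcp_rot"],o["ft_force"])
s=get_image("scene");t=get_image("top");w=get_image("wrist");pickle.dump((s,t,w),open("v3.pkl","wb"))
a=cv2.resize(s["image"][170:300,330:450],None,fx=3,fy=3,interpolation=cv2.INTER_CUBIC)
b=cv2.resize(t["image"][150:280,325:445],None,fx=3,fy=3,interpolation=cv2.INTER_CUBIC)
e=cv2.resize(w["image"],(320,200))
im=np.zeros((600,720,3),np.uint8);im[:390,:360]=a;im[:390,360:]=b;im[395:595,:320]=e
cv2.imwrite("pics/v3.png",im)
E
```

```text
3.5333 [0.5105 0.1634 0.0444] [[-0.9586 -0.2846 -0.0004]
 [-0.2846  0.9586 -0.0001]
 [ 0.0004  0.     -1.    ]] [-0.5999 -0.4408 -1.3692]
```

View pics/v3.png

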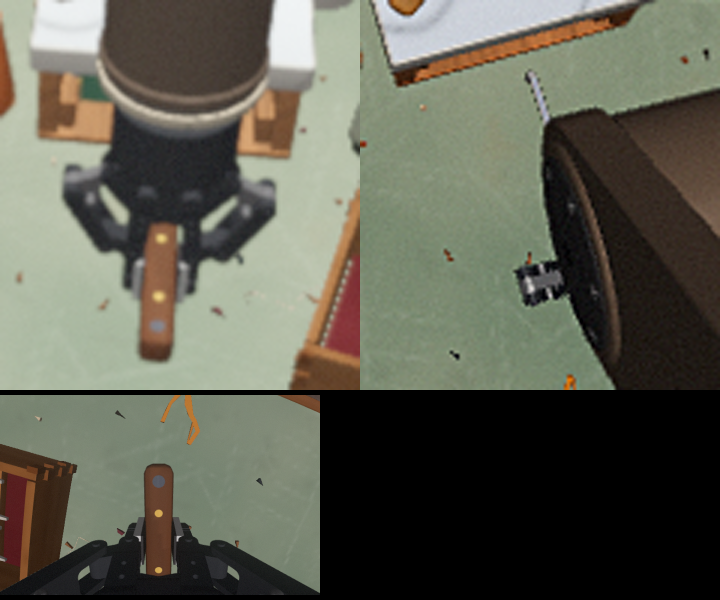

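Top panel: the hook's tip end is at crop (532,75) and the handle sits straight in the pads. The arm hides the eye in the scene view, so I'll get the stand's front line and the eye from the first images.

```bash
python3 - <<'E'
from h import *
import pickle
np.set_printoptions(precision=4,suppress=True)
s0=pickle.load(open("scene.pkl","rb"));t0=pickle.load(open("top.pkl","rb"));s,t,w=pickle.load(open("v3.pkl","rb"))
for n,c,(x0,x1,y0,y1) in(("T",t0,(305,435,65,190)),("S",s0,(335,440,125,205))):
    hsv=cv2.cvtColor(c["image"],cv2.COLOR_BGR2HSV)
    m=np.zeros(hsv.shape[:2],bool);m[y0:y1,x0:x1]=((hsv[...,1]<38)&(hsv[...,2]>105))[y0:y1,x0:x1]
    m=cv2.morphologyEx(m.astype(np.uint8),cv2.MORPH_OPEN,np.ones((3,3)))
    cn=max(cv2.findContours(m,0,1)[0],key=cv2.contourArea);mm=cv2.drawContours(np.zeros_like(m),[cn],-1,1,-1)
    cols=np.where(mm.any(0))[0];b=np.array([(x,np.where(mm[:,x])[0].max()+.5) for x in cols])
    print(n,cols.min(),cols.max())
    sel=b[(b[:,0]>cols.min()+ (32 if n=="T" else 8))&(b[:,0]<cols.max()-6)]
    P=onz(c,sel,.072)[:,:2];f=np.polyfit(P[:,1],P[:,0],1);r=P[:,0]-np.polyval(f,P[:,1]);k=abs(r)<.003;f=np.polyfit(P[k,1],P[k,0],1)
    print(n,"front edge x=a*y+b",f,"yaw",np.degrees(np.arctan(-f[0])),"x at y=.21",np.polyval(f,.21),"std",r.std(),"yrange",P[:,1].min(),P[:,1].max())
# eye in scene0
hs=cv2.cvtColor(s0["image"],cv2.COLOR_BGR2HSV);
m=np.zeros(hs.shape[:2],np.uint8);m[190:212,372:400]=((hs[...,0]>15)&(hs[...,0]<35)&(hs[...,1]>90)&(hs[...,2]>110))[190:212,372:400]
ys,xs=np.where(m);print("eye px",xs.min(),xs.max(),ys.min(),ys.max())
for y in range(ys.min(),ys.max()+1):print(y,xs[ys==y])
u=(xs.min()+xs.max())/2
print(onz(s0,[(u,ys.max()),(xs.min(),ys.max()-2),(xs.max(),ys.max()-2)],.03))
# green wall horizontal extents at a row
im=s0["image"].astype(int);g=(im[...,1]>im[...,2]+25)&(im[...,1]>im[...,0]+8)
for y in range(194,206):
    xx=np.where(g[y,345:425])[0]+345
    if len(xx):print("green",y,xx.min(),xx.max(),len(xx))
print("tip T3",onz(t,[(382.3,174.6)],.06))
print("proj tip expectation", proj(t,[(.5105+.1465*.9586+.003,.1634+.1465*.2846,.06)]))
E
```

```text
T 310 425
T front edge x=a*y+b [-0.2832  0.7416] yaw 15.810547377475737 x at y=.21 0.6820939819266715 std 0.0006764949667684894 yrange 0.12753979349180378 0.2932208239916447
S 335 439
S front edge x=a*y+b [-0.2859  0.7404] yaw 15.954701953003948 x at y=.21 0.6803300482292686 std 0.0028633784429562686 yrange 0.11538813744903217 0.3018751382287859
eye px 377 397 197 207
197 [377 378]
198 [377 378 380 381 389 390]
199 [379 380 381 388 389 390 392 393]
200 [379 380 381 388 389 390 392 393]
201 [380 381 382 383 384 387 388 389 390]
202 [380 381 382 383 384 385 386 387 388 389 390]
203 [381 382 383 384 385 386 387 388 389]
204 []
205 [380 381 382 383 384]
206 [387 389 393 394 395 396]
207 [397]
[[0.6913 0.2121 0.03  ]
 [0.689  0.2349 0.03  ]
 [0.7064 0.1935 0.03  ]]
green 196 359 364 5
green 197 359 374 16
green 198 358 374 17
green 199 358 403 24
green 200 358 411 33
green 201 359 411 33
green 202 361 411 35
green 203 374 411 23
green 204 390 411 22
green 205 400 411 12
tip T3 [[0.6508 0.2058 0.06  ]]
proj tip expectation [[382.5917 173.2375]]
```

```bash
python3 - <<'E'
from h import *
import pickle
np.set_printoptions(precision=4,suppress=True)
s,t,w=pickle.load(open("v3.pkl","rb"))
def cen(c,u,v,r,kind):
    p=c["image"][v-r:v+r+1,u-r:u+r+1].astype(float);q=p[...,1]-.5*p[...,2] if kind=="y" else p[...,0]-.5*p[...,2]
    q=np.clip(q-np.percentile(q,70),0,None);yy,xx=np.mgrid[-r:r+1,-r:r+1]
    return u+(q*xx).sum()/q.sum(),v+(q*yy).sum()/q.sum()
Q=[]
for us,uw,k in(((382,279),(316,174),"b"),((383,269),(316,236),"y"),((384,249),(316,350),"y")):
    a=cen(s,*us,3,k);b=cen(w,*uw,7,k)
    o1,d1=ray(s,[a]);o2,d2=ray(w,[b]);A=np.c_[d1[0],-d2[0]];x=np.linalg.lstsq(A,o2-o1,rcond=None)[0]
    p1=o1+x[0]*d1[0];p2=o2+x[1]*d2[0];Q.append((p1+p2)/2);print(np.round(a,1),np.round(b,1),(p1+p2)/2,np.linalg.norm(p1-p2))
Q=np.array(Q);d=Q[2]-Q[0];print("pitch deg",np.degrees(np.arctan2(d[2],np.hypot(*d[:2]))),"yaw",np.degrees(np.arctan2(d[1],d[0])))
g=t["image"][170:192,376:392];print(cv2.cvtColor(g,cv2.COLOR_BGR2HSV)[...,1])
E
```

```text
[382.1 278.1] [315.2 173.9] [0.4672 0.1513 0.0626] 0.0004924351522116792
[382.5 268.3] [317.7 236.4] [0.4893 0.1584 0.0634] 0.00033018563516607613
[383.3 249. ] [317.  349.3] [0.5341 0.1715 0.0665] 0.00010558746496206056
pitch deg 3.198244434127248 yaw 16.82449773563469
[[ 35  41  46  44  43  39  46  41  49  47  40  43  42  43  42  43]
 [ 44  38  43  38  40  43  42  39  45  44  47  48  47  43  43  43]
 [ 42  44  45  51  43  46  42  42  42  42  44  41  42  44  44  44]
 [ 45  47  46  40  43  33  36  44  45  46  41  40  50  46  40  41]
 [ 42  43  44  44  50   8  11  31  46  42  37  45  43  37  47  43]
 [ 45  38  43  46  28   8  12   8  42  44  41  40  41  42  46  45]
 [ 44  36  47  43   0  29  15  31  34  48  39  38  45  40  41  47]
 [ 43  45  40  48  42  43   8  37  18  46  45  48  42  44  40  37]
 [ 41  39  42  42  42  52  19  40   8  48  50  39  40  42  42  42]
 [ 44  44  42  45  42  49  35  24  17  41  44  45  45  42  41  41]
 [ 42  43  43  40  46  47  54  13  41  21  51  48  47  40  37  40]
 [ 44  50  45  44  43  49  48  20  42   7  48  39  38  47  42  41]
 [ 46  47  42  39  48  40  51  32  29  25  48  48  46  42  34  44]
 [ 48  43  40  47  43  47  47  57   6  41  11  50  36  41  48  50]
 [ 44  39  43  42  40  44  41  55  17  42   6  45  47  49  45  44]
 [ 41  48  48  48  43  46  47  47  31  30  14  46  47  48  43  47]
 [ 47  40  45  43  46  44  43  43  44   5  32  18  51  45  47  42]
 [ 41  40  39  43  40  42  42  49  52  19  38   6  45  44  43  45]
 [ 46  40  44  42  41  47  49  47  49  31  37  11  39  45  49  47]
 [ 41  51  46  46  43  41  46  40  49  52   9  33   9  54  58  78]
 [ 48  47  47  44  43  44  54  43  51  56  11  22  27  91  83 105]
 [ 45  41  41  47  46  44  45  46  47  48  15  32 106  98  78 104]]
```

Call:
jog_arm:
  moves:
    - {"wx":0,"wy":0,"wz":0,"tx":0.06,"ty":0.017,"tz":0,"hand":-1}
    - {"wx":0,"wy":0,"wz":0,"tx":0.12,"ty":0.034,"tz":0,"hand":-1}
    - {"wx":0,"wy":0,"wz":0,"tx":0.17,"ty":0.048,"tz":0,"hand":-1}
    - {"wx":0,"wy":0,"wz":0,"tx":0.2,"ty":0.057,"tz":0,"hand":-1}
    - {"wx":0,"wy":0,"wz":0,"tx":0.215,"ty":0.061,"tz":0,"hand":-1}

```text
time: 4.1
tool_pos: [0.5747, 0.1823, 0.045]
tcp_rot: [[-0.958, -0.286, -0.0], [-0.286, 0.958, -0.0], [0.0, 0.0, -1.0]]
ft_force: [-3.8, -0.7, 0.1]
width: 0.0204
finger_force: 70.5
```

Call:
jog_arm:
  moves:
    - {"wx":0,"wy":0,"wz":0,"tx":0,"ty":0,"tz":0,"hand":-1}
    - {"wx":0,"wy":0,"wz":0,"tx":0,"ty":0,"tz":0,"hand":-1}
    - {"wx":0,"wy":0,"wz":0,"tx":0,"ty":0,"tz":-0.01,"hand":-1}

```text
time: 4.35
tool_pos: [0.5738, 0.1818, 0.0425]
tcp_rot: [[-0.958, -0.285, -0.0], [-0.285, 0.958, -0.0], [0.0, -0.0, -1.0]]
ft_force: [-0.3, 0.0, -1.2]
width: 0.0205
finger_force: 70.4
```

Call:
jog_arm:
  moves:
    - {"wx":0,"wy":0,"wz":0,"tx":0,"ty":0,"tz":-0.007,"hand":-1}
    - {"wx":0,"wy":0,"wz":0,"tx":0,"ty":0,"tz":-0.014,"hand":-1}
    - {"wx":0,"wy":0,"wz":0,"tx":0,"ty":0,"tz":-0.02,"hand":-1}

```text
time: 4.6
tool_pos: [0.5742, 0.1818, 0.036]
tcp_rot: [[-0.958, -0.285, -0.0], [-0.285, 0.958, -0.0], [0.0, 0.0, -1.0]]
ft_force: [0.1, 0.9, -1.1]
width: 0.0202
finger_force: 70.4
```

Call:
jog_arm:
  moves:
    - {"wx":0,"wy":0,"wz":0,"tx":0,"ty":0,"tz":-0.007,"hand":-1}
    - {"wx":0,"wy":0,"wz":0,"tx":0,"ty":0,"tz":-0.014,"hand":-1}
    - {"wx":0,"wy":0,"wz":0,"tx":0,"ty":0,"tz":-0.014,"hand":-1}

```text
time: 4.85
tool_pos: [0.5743, 0.1819, 0.0316]
tcp_rot: [[-0.958, -0.285, -0.001], [-0.285, 0.958, -0.0], [0.001, 0.0, -1.0]]
ft_force: [-0.5, -0.3, -0.1]
width: 0.0206
finger_force: 70.4
```

Call:
jog_arm:
  moves:
    - {"wx":0,"wy":0,"wz":0,"tx":0,"ty":0,"tz":-0.007,"hand":-1}
    - {"wx":0,"wy":0,"wz":0,"tx":0,"ty":0,"tz":-0.015,"hand":-1}
    - {"wx":0,"wy":0,"wz":0,"tx":0,"ty":0,"tz":-0.015,"hand":-1}

```text
time: 5.1
tool_pos: [0.5744, 0.1819, 0.0271]
tcp_rot: [[-0.958, -0.285, -0.0], [-0.285, 0.958, -0.0], [0.0, 0.0, -1.0]]
ft_force: [-0.1, 0.1, -0.4]
width: 0.0203
finger_force: 70.4
```

Call:
jog_arm:
  moves:
    - {"wx":0,"wy":0,"wz":0,"tx":-0.006,"ty":-0.0017,"tz":0,"hand":-1}
    - {"wx":0,"wy":0,"wz":0,"tx":-0.012,"ty":-0.0034,"tz":0,"hand":-1}
    - {"wx":0,"wy":0,"wz":0,"tx":-0.012,"ty":-0.0034,"tz":0,"hand":-1}

```text
time: 5.35
tool_pos: [0.5705, 0.1808, 0.0276]
tcp_rot: [[-0.958, -0.285, -0.0], [-0.285, 0.958, -0.0], [0.0, 0.0, -1.0]]
ft_force: [-0.2, 0.1, -1.5]
width: 0.0203
finger_force: 70.4
```

Call:
jog_arm:
  moves:
    - {"wx":0,"wy":0,"wz":0,"tx":-0.006,"ty":-0.0017,"tz":0,"hand":-1}
    - {"wx":0,"wy":0,"wz":0,"tx":-0.012,"ty":-0.0034,"tz":0,"hand":-1}
    - {"wx":0,"wy":0,"wz":0,"tx":-0.012,"ty":-0.0034,"tz":0,"hand":-1}

```text
time: 5.6
tool_pos: [0.5672, 0.1799, 0.0277]
tcp_rot: [[-0.958, -0.285, 0.0], [-0.285, 0.958, 0.0], [-0.0, -0.0, -1.0]]
ft_force: [0.3, -0.2, -1.1]
width: 0.0205
finger_force: 70.4
```

Call:
jog_arm:
  moves:
    - {"wx":0,"wy":0,"wz":0,"tx":-0.006,"ty":-0.0017,"tz":0,"hand":-1}
    - {"wx":0,"wy":0,"wz":0,"tx":-0.01,"ty":-0.0028,"tz":0,"hand":-1}
    - {"wx":0,"wy":0,"wz":0,"tx":-0.01,"ty":-0.0028,"tz":0,"hand":-1}

```text
time: 5.85
tool_pos: [0.5642, 0.179, 0.0277]
tcp_rot: [[-0.958, -0.285, 0.0], [-0.285, 0.958, 0.0], [-0.0, 0.0, -1.0]]
ft_force: [1.7, 1.0, -1.3]
width: 0.0207
finger_force: 70.4
```

Call:
jog_arm:
  moves:
    - {"wx":0,"wy":0,"wz":0,"tx":-0.003,"ty":-0.0008,"tz":0,"hand":-1}
    - {"wx":0,"wy":0,"wz":0,"tx":-0.006,"ty":-0.0017,"tz":0,"hand":-1}
    - {"wx":0,"wy":0,"wz":0,"tx":-0.006,"ty":-0.0017,"tz":0,"hand":-1}

```text
time: 6.1
tool_pos: [0.5625, 0.1785, 0.0276]
tcp_rot: [[-0.958, -0.285, 0.0], [-0.285, 0.958, -0.0], [0.0, -0.0, -1.0]]
ft_force: [0.8, -0.3, -0.2]
width: 0.0207
finger_force: 70.4
```

Call:
jog_arm:
  moves:
    - {"wx":0,"wy":0,"wz":0,"tx":-0.005,"ty":-0.0014,"tz":0,"hand":-1}
    - {"wx":0,"wy":0,"wz":0,"tx":-0.01,"ty":-0.0028,"tz":0,"hand":-1}
    - {"wx":0,"wy":0,"wz":0,"tx":-0.01,"ty":-0.0028,"tz":0,"hand":-1}

```text
time: 6.35
tool_pos: [0.5605, 0.178, 0.0279]
tcp_rot: [[-0.958, -0.285, 0.002], [-0.285, 0.958, 0.001], [-0.002, -0.0, -1.0]]
ft_force: [6.1, 1.4, -2.0]
width: 0.0202
finger_force: 70.3
```

```bash
python3 - <<'E'
from h import *
import pickle
s=get_image("scene");t=get_image("top");pickle.dump((s,t),open("v4.pkl","wb"))
a=cv2.resize(s["image"][140:300,325:445],None,fx=3,fy=3,interpolation=cv2.INTER_CUBIC)
b=cv2.resize(t["image"][100:240,320:440],None,fx=3,fy=3,interpolation=cv2.INTER_CUBIC)
im=np.zeros((480,720,3),np.uint8);im[:480,:360]=a;im[:420,360:]=b
cv2.imwrite("pics/v4.png",im)
E
```

```text
(no output)
```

View pics/v4.png

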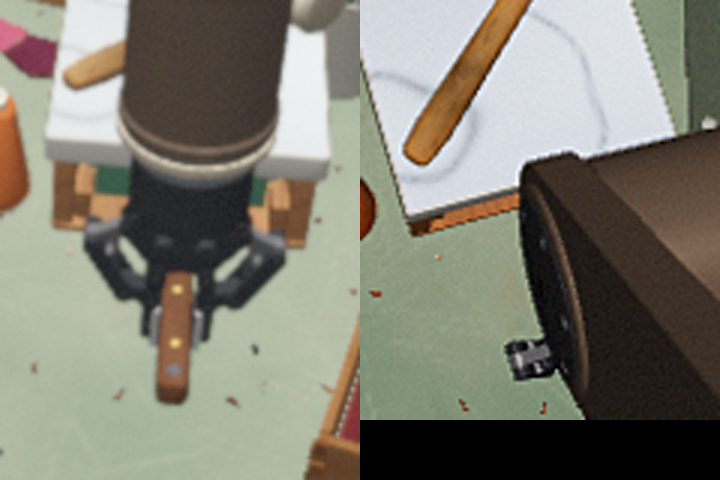

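The picture shows the tray's green front still beneath the slab, with the hook under it. The pull has risen to 6 N along the drawing direction, so the tip is in the eye and loading the catches. I'll keep pulling gently.

Call:
jog_arm:
  moves:
    - {"wx":0,"wy":0,"wz":0,"tx":-0.003,"ty":-0.0009,"tz":0,"hand":-1}
    - {"wx":0,"wy":0,"wz":0,"tx":-0.006,"ty":-0.0017,"tz":0,"hand":-1}
    - {"wx":0,"wy":0,"wz":0,"tx":-0.006,"ty":-0.0017,"tz":0,"hand":-1}

```text
time: 6.7
tool_pos: [0.5594, 0.1776, 0.0281]
tcp_rot: [[-0.958, -0.285, 0.003], [-0.285, 0.958, 0.001], [-0.003, -0.0, -1.0]]
ft_force: [8.9, 2.9, -2.6]
width: 0.0201
finger_force: 70.2
```

Call:
jog_arm:
  moves:
    - {"wx":0,"wy":0,"wz":0,"tx":-0.003,"ty":-0.0009,"tz":0,"hand":-1}
    - {"wx":0,"wy":0,"wz":0,"tx":-0.006,"ty":-0.0017,"tz":0,"hand":-1}
    - {"wx":0,"wy":0,"wz":0,"tx":-0.006,"ty":-0.0017,"tz":0,"hand":-1}

```text
time: 6.95
tool_pos: [0.5571, 0.177, 0.0279]
tcp_rot: [[-0.958, -0.285, 0.002], [-0.285, 0.958, 0.001], [-0.002, -0.0, -1.0]]
ft_force: [7.2, 2.4, -1.8]
width: 0.0204
finger_force: 70.3
```

Call:
jog_arm:
  moves:
    - {"wx":0,"wy":0,"wz":0,"tx":-0.003,"ty":-0.0009,"tz":0,"hand":-1}
    - {"wx":0,"wy":0,"wz":0,"tx":-0.006,"ty":-0.0017,"tz":0,"hand":-1}
    - {"wx":0,"wy":0,"wz":0,"tx":-0.006,"ty":-0.0017,"tz":0,"hand":-1}

```text
time: 7.2
tool_pos: [0.5549, 0.1764, 0.0278]
tcp_rot: [[-0.958, -0.285, 0.002], [-0.285, 0.958, 0.0], [-0.002, -0.0, -1.0]]
ft_force: [4.9, 1.0, -1.9]
width: 0.0205
finger_force: 70.3
```

Call:
jog_arm:
  moves:
    - {"wx":0,"wy":0,"wz":0,"tx":-0.007,"ty":-0.002,"tz":0,"hand":-1}
    - {"wx":0,"wy":0,"wz":0,"tx":-0.014,"ty":-0.004,"tz":0,"hand":-1}
    - {"wx":0,"wy":0,"wz":0,"tx":-0.021,"ty":-0.006,"tz":0,"hand":-1}
    - {"wx":0,"wy":0,"wz":0,"tx":-0.028,"ty":-0.008,"tz":0,"hand":-1}
    - {"wx":0,"wy":0,"wz":0,"tx":-0.035,"ty":-0.01,"tz":0,"hand":-1}

```text
time: 7.62
tool_pos: [0.5433, 0.1731, 0.0275]
tcp_rot: [[-0.958, -0.285, -0.0], [-0.285, 0.958, -0.0], [0.0, -0.0, -1.0]]
ft_force: [2.0, 0.7, -1.2]
width: 0.0202
finger_force: 70.4
```

Call:
jog_arm:
  moves:
    - {"wx":0,"wy":0,"wz":0,"tx":-0.007,"ty":-0.002,"tz":0,"hand":-1}
    - {"wx":0,"wy":0,"wz":0,"tx":-0.014,"ty":-0.004,"tz":0,"hand":-1}
    - {"wx":0,"wy":0,"wz":0,"tx":-0.021,"ty":-0.006,"tz":0,"hand":-1}
    - {"wx":0,"wy":0,"wz":0,"tx":-0.028,"ty":-0.008,"tz":0,"hand":-1}
    - {"wx":0,"wy":0,"wz":0,"tx":-0.035,"ty":-0.01,"tz":0,"hand":-1}

```text
time: 8.03
tool_pos: [0.533, 0.1701, 0.0276]
tcp_rot: [[-0.958, -0.285, -0.0], [-0.285, 0.958, -0.0], [0.0, -0.0, -1.0]]
ft_force: [2.0, -0.2, -1.0]
width: 0.0203
finger_force: 70.4
```

Call:
jog_arm:
  moves:
    - {"wx":0,"wy":0,"wz":0,"tx":-0.007,"ty":-0.002,"tz":0,"hand":-1}
    - {"wx":0,"wy":0,"wz":0,"tx":-0.014,"ty":-0.004,"tz":0,"hand":-1}
    - {"wx":0,"wy":0,"wz":0,"tx":-0.021,"ty":-0.006,"tz":0,"hand":-1}
    - {"wx":0,"wy":0,"wz":0,"tx":-0.028,"ty":-0.008,"tz":0,"hand":-1}
    - {"wx":0,"wy":0,"wz":0,"tx":-0.035,"ty":-0.01,"tz":0,"hand":-1}

```text
time: 8.45
tool_pos: [0.5225, 0.1672, 0.0276]
tcp_rot: [[-0.958, -0.285, 0.0], [-0.285, 0.958, 0.0], [-0.0, 0.0, -1.0]]
ft_force: [2.2, 1.7, -0.6]
width: 0.0202
finger_force: 70.4
```

Call:
jog_arm:
  moves:
    - {"wx":0,"wy":0,"wz":0,"tx":-0.007,"ty":-0.002,"tz":0,"hand":-1}
    - {"wx":0,"wy":0,"wz":0,"tx":-0.014,"ty":-0.004,"tz":0,"hand":-1}
    - {"wx":0,"wy":0,"wz":0,"tx":-0.021,"ty":-0.006,"tz":0,"hand":-1}
    - {"wx":0,"wy":0,"wz":0,"tx":-0.028,"ty":-0.008,"tz":0,"hand":-1}
    - {"wx":0,"wy":0,"wz":0,"tx":-0.035,"ty":-0.01,"tz":0,"hand":-1}

```text
time: 8.87
tool_pos: [0.512, 0.1641, 0.0276]
tcp_rot: [[-0.958, -0.285, -0.0], [-0.285, 0.958, 0.0], [0.0, 0.0, -1.0]]
ft_force: [2.2, 1.2, -0.8]
width: 0.0203
finger_force: 70.4
```

Call:
jog_arm:
  moves:
    - {"wx":0,"wy":0,"wz":0,"tx":-0.007,"ty":-0.002,"tz":0,"hand":-1}
    - {"wx":0,"wy":0,"wz":0,"tx":-0.014,"ty":-0.004,"tz":0,"hand":-1}
    - {"wx":0,"wy":0,"wz":0,"tx":-0.021,"ty":-0.006,"tz":0,"hand":-1}
    - {"wx":0,"wy":0,"wz":0,"tx":-0.028,"ty":-0.008,"tz":0,"hand":-1}
    - {"wx":0,"wy":0,"wz":0,"tx":-0.035,"ty":-0.01,"tz":0,"hand":-1}

```text
time: 9.28
tool_pos: [0.5015, 0.1611, 0.0276]
tcp_rot: [[-0.958, -0.285, -0.0], [-0.285, 0.958, -0.0], [0.0, -0.0, -1.0]]
ft_force: [1.8, 1.3, -0.9]
width: 0.0204
finger_force: 70.4
```

```bash
python3 - <<'E'
from h import *
s=get_image("scene");t=get_image("top")
a=cv2.resize(s["image"][160:320,325:445],None,fx=3,fy=3,interpolation=cv2.INTER_CUBIC)
b=cv2.resize(t["image"][130:270,320:440],None,fx=3,fy=3,interpolation=cv2.INTER_CUBIC)
im=np.zeros((480,720,3),np.uint8);im[:480,:360]=a;im[:420,360:]=b
cv2.imwrite("pics/v5.png",im)
E
```

```text
(no output)
```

View pics/v5.png

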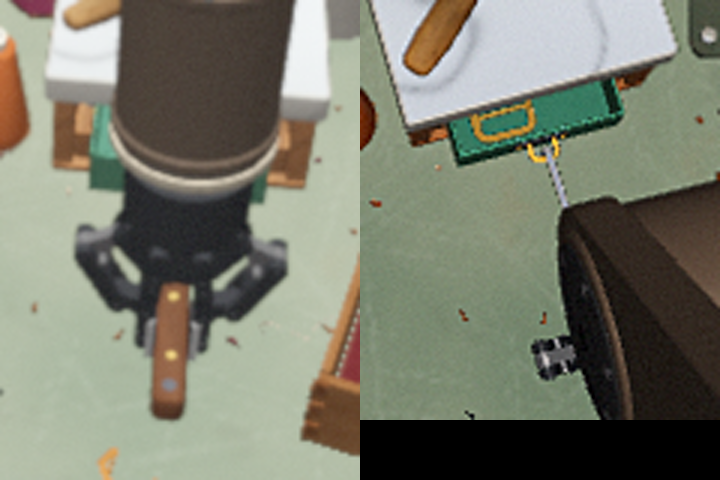

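The tray is coming out. Its front (crop ~460,160 to 620,115) is past the slab, and the hook is in the brass eye at (543,150). Now small steps until it reaches the stop.

Call:
jog_arm:
  moves:
    - {"wx":0,"wy":0,"wz":0,"tx":-0.007,"ty":-0.002,"tz":0,"hand":-1}
    - {"wx":0,"wy":0,"wz":0,"tx":-0.014,"ty":-0.004,"tz":0,"hand":-1}
    - {"wx":0,"wy":0,"wz":0,"tx":-0.021,"ty":-0.006,"tz":0,"hand":-1}
    - {"wx":0,"wy":0,"wz":0,"tx":-0.028,"ty":-0.008,"tz":0,"hand":-1}
    - {"wx":0,"wy":0,"wz":0,"tx":-0.035,"ty":-0.01,"tz":0,"hand":-1}

```text
time: 9.8
tool_pos: [0.4909, 0.1581, 0.0276]
tcp_rot: [[-0.958, -0.285, -0.0], [-0.285, 0.958, -0.0], [0.0, -0.0, -1.0]]
ft_force: [2.1, 0.5, -1.2]
width: 0.0207
finger_force: 70.4
```

Call:
jog_arm:
  moves:
    - {"wx":0,"wy":0,"wz":0,"tx":-0.005,"ty":-0.0014,"tz":0,"hand":-1}
    - {"wx":0,"wy":0,"wz":0,"tx":-0.01,"ty":-0.0028,"tz":0,"hand":-1}

```text
time: 9.97
tool_pos: [0.488, 0.1573, 0.0276]
tcp_rot: [[-0.958, -0.285, -0.0], [-0.285, 0.958, -0.0], [0.0, 0.0, -1.0]]
ft_force: [1.9, 0.8, -1.2]
width: 0.0202
finger_force: 70.4
```

Call:
jog_arm:
  moves:
    - {"wx":0,"wy":0,"wz":0,"tx":-0.005,"ty":-0.0014,"tz":0,"hand":-1}
    - {"wx":0,"wy":0,"wz":0,"tx":-0.01,"ty":-0.0028,"tz":0,"hand":-1}

```text
time: 10.13
tool_pos: [0.4851, 0.1565, 0.0276]
tcp_rot: [[-0.958, -0.285, 0.0], [-0.285, 0.958, 0.0], [-0.0, 0.0, -1.0]]
ft_force: [1.3, 1.1, -1.6]
width: 0.0201
finger_force: 70.4
```

Call:
jog_arm:
  moves:
    - {"wx":0,"wy":0,"wz":0,"tx":-0.005,"ty":-0.0014,"tz":0,"hand":-1}
    - {"wx":0,"wy":0,"wz":0,"tx":-0.01,"ty":-0.0028,"tz":0,"hand":-1}

```text
time: 10.3
tool_pos: [0.482, 0.1557, 0.0276]
tcp_rot: [[-0.958, -0.285, 0.0], [-0.285, 0.958, -0.0], [-0.0, -0.0, -1.0]]
ft_force: [2.0, -0.2, -0.8]
width: 0.0207
finger_force: 70.4
```

Call:
jog_arm:
  moves:
    - {"wx":0,"wy":0,"wz":0,"tx":-0.005,"ty":-0.0014,"tz":0,"hand":-1}
    - {"wx":0,"wy":0,"wz":0,"tx":-0.011,"ty":-0.0031,"tz":0,"hand":-1}

```text
time: 10.47
tool_pos: [0.4788, 0.1547, 0.0276]
tcp_rot: [[-0.958, -0.285, 0.0], [-0.285, 0.958, 0.0], [-0.0, -0.0, -1.0]]
ft_force: [1.9, 0.6, -1.3]
width: 0.0201
finger_force: 70.4
```

Call:
jog_arm:
  moves:
    - {"wx":0,"wy":0,"wz":0,"tx":-0.005,"ty":-0.0014,"tz":0,"hand":-1}
    - {"wx":0,"wy":0,"wz":0,"tx":-0.011,"ty":-0.0031,"tz":0,"hand":-1}

```text
time: 10.63
tool_pos: [0.4755, 0.1538, 0.0276]
tcp_rot: [[-0.959, -0.285, 0.0], [-0.285, 0.959, 0.0], [-0.0, -0.0, -1.0]]
ft_force: [2.3, -0.0, -0.8]
width: 0.0202
finger_force: 70.4
```

Call:
jog_arm:
  moves:
    - {"wx":0,"wy":0,"wz":0,"tx":-0.005,"ty":-0.0014,"tz":0,"hand":-1}
    - {"wx":0,"wy":0,"wz":0,"tx":-0.011,"ty":-0.0031,"tz":0,"hand":-1}

```text
time: 10.8
tool_pos: [0.4722, 0.1528, 0.0276]
tcp_rot: [[-0.958, -0.285, 0.0], [-0.285, 0.958, 0.0], [-0.0, -0.0, -1.0]]
ft_force: [2.3, -0.3, -1.2]
width: 0.0205
finger_force: 70.4
```

Call:
jog_arm:
  moves:
    - {"wx":0,"wy":0,"wz":0,"tx":-0.005,"ty":-0.0014,"tz":0,"hand":-1}
    - {"wx":0,"wy":0,"wz":0,"tx":-0.011,"ty":-0.0031,"tz":0,"hand":-1}

```text
time: 10.97
tool_pos: [0.4688, 0.1519, 0.0276]
tcp_rot: [[-0.958, -0.285, 0.0], [-0.285, 0.958, -0.0], [-0.0, -0.0, -1.0]]
ft_force: [2.7, 1.0, -1.5]
width: 0.0206
finger_force: 70.4
```

Call:
jog_arm:
  moves:
    - {"wx":0,"wy":0,"wz":0,"tx":-0.005,"ty":-0.0014,"tz":0,"hand":-1}
    - {"wx":0,"wy":0,"wz":0,"tx":-0.01,"ty":-0.0028,"tz":0,"hand":-1}

```text
time: 11.13
tool_pos: [0.4658, 0.1511, 0.0276]
tcp_rot: [[-0.958, -0.285, 0.0], [-0.285, 0.958, -0.0], [-0.0, -0.0, -1.0]]
ft_force: [1.8, 0.6, -1.2]
width: 0.0202
finger_force: 70.4
```

Call:
jog_arm:
  moves:
    - {"wx":0,"wy":0,"wz":0,"tx":-0.005,"ty":-0.0014,"tz":0,"hand":-1}
    - {"wx":0,"wy":0,"wz":0,"tx":-0.01,"ty":-0.0028,"tz":0,"hand":-1}

```text
time: 11.3
tool_pos: [0.4629, 0.1502, 0.0276]
tcp_rot: [[-0.958, -0.285, 0.0], [-0.285, 0.958, 0.0], [-0.0, -0.0, -1.0]]
ft_force: [2.0, 1.1, -1.9]
width: 0.0206
finger_force: 70.4
```

Call:
jog_arm:
  moves:
    - {"wx":0,"wy":0,"wz":0,"tx":-0.005,"ty":-0.0014,"tz":0,"hand":-1}
    - {"wx":0,"wy":0,"wz":0,"tx":-0.01,"ty":-0.0028,"tz":0,"hand":-1}

```text
time: 11.47
tool_pos: [0.4602, 0.1495, 0.0277]
tcp_rot: [[-0.959, -0.285, 0.001], [-0.285, 0.959, 0.0], [-0.001, -0.0, -1.0]]
ft_force: [7.1, 0.2, -1.5]
width: 0.0205
finger_force: 70.4
```

Call:
jog_arm:
  moves:
    - {"wx":0,"wy":0,"wz":0,"tx":-0.003,"ty":-0.0009,"tz":0,"hand":-1}
    - {"wx":0,"wy":0,"wz":0,"tx":-0.003,"ty":-0.0009,"tz":0,"hand":-1}

```text
time: 11.63
tool_pos: [0.4602, 0.1493, 0.0278]
tcp_rot: [[-0.959, -0.285, 0.002], [-0.285, 0.959, 0.001], [-0.002, -0.0, -1.0]]
ft_force: [6.6, 0.1, -2.4]
width: 0.0205
finger_force: 70.3
```

Call:
jog_arm:
  moves:
    - {"wx":0,"wy":0,"wz":0,"tx":-0.004,"ty":-0.0011,"tz":0,"hand":-1}
    - {"wx":0,"wy":0,"wz":0,"tx":-0.004,"ty":-0.0011,"tz":0,"hand":-1}

```text
time: 11.8
tool_pos: [0.46, 0.1493, 0.028]
tcp_rot: [[-0.959, -0.285, 0.004], [-0.285, 0.959, 0.001], [-0.004, -0.0, -1.0]]
ft_force: [9.8, 1.1, -3.7]
width: 0.0203
finger_force: 70.2
```

Call:
jog_arm:
  moves:
    - {"wx":0,"wy":0,"wz":0,"tx":-0.003,"ty":-0.0009,"tz":0,"hand":-1}
    - {"wx":0,"wy":0,"wz":0,"tx":-0.006,"ty":-0.0017,"tz":0,"hand":-1}
    - {"wx":0,"wy":0,"wz":0,"tx":-0.006,"ty":-0.0017,"tz":0,"hand":-1}

```text
time: 12.05
tool_pos: [0.4598, 0.1492, 0.0283]
tcp_rot: [[-0.959, -0.285, 0.007], [-0.285, 0.959, 0.002], [-0.007, -0.0, -1.0]]
ft_force: [16.6, 2.5, -3.9]
width: 0.0205
finger_force: 70.1
```

Call:
jog_arm:
  moves:
    - {"wx":0,"wy":0,"wz":0,"tx":-0.003,"ty":-0.0009,"tz":0,"hand":-1}
    - {"wx":0,"wy":0,"wz":0,"tx":-0.003,"ty":-0.0009,"tz":0,"hand":-1}
    - {"wx":0,"wy":0,"wz":0,"tx":-0.003,"ty":-0.0009,"tz":0,"hand":-1}

```text
time: 12.3
tool_pos: [0.4597, 0.1491, 0.0284]
tcp_rot: [[-0.959, -0.285, 0.008], [-0.285, 0.959, 0.002], [-0.008, -0.0, -1.0]]
ft_force: [18.9, 3.5, -3.5]
width: 0.0203
finger_force: 70.0
```

Call:
jog_arm:
  moves:
    - {"wx":0,"wy":0,"wz":0,"tx":0.006,"ty":0.0017,"tz":0,"hand":-1}
    - {"wx":0,"wy":0,"wz":0,"tx":0.012,"ty":0.0034,"tz":0,"hand":-1}
    - {"wx":0,"wy":0,"wz":0,"tx":0.018,"ty":0.0051,"tz":0,"hand":-1}
    - {"wx":0,"wy":0,"wz":0,"tx":0.018,"ty":0.0051,"tz":0,"hand":-1}

```text
time: 12.63
tool_pos: [0.4605, 0.1495, 0.0276]
tcp_rot: [[-0.958, -0.285, -0.0], [-0.285, 0.958, -0.0], [0.0, -0.0, -1.0]]
ft_force: [1.5, 0.2, -0.6]
width: 0.0202
finger_force: 70.4
```

Call:
jog_arm:
  moves:
    - {"wx":0,"wy":0,"wz":0,"tx":0.005,"ty":0.0014,"tz":0,"hand":-1}
    - {"wx":0,"wy":0,"wz":0,"tx":0.009,"ty":0.0026,"tz":0,"hand":-1}
    - {"wx":0,"wy":0,"wz":0,"tx":0.009,"ty":0.0026,"tz":0,"hand":-1}

```text
time: 12.88
tool_pos: [0.4632, 0.1504, 0.0275]
tcp_rot: [[-0.958, -0.285, -0.0], [-0.285, 0.958, -0.0], [0.0, 0.0, -1.0]]
ft_force: [0.3, 0.4, -0.3]
width: 0.0208
finger_force: 70.4
```

Call:
jog_arm:
  moves:
    - {"wx":0,"wy":0,"wz":0,"tx":0,"ty":0,"tz":0.01,"hand":-1}
    - {"wx":0,"wy":0,"wz":0,"tx":0,"ty":0,"tz":0.02,"hand":-1}
    - {"wx":0,"wy":0,"wz":0,"tx":0,"ty":0,"tz":0.035,"hand":-1}

```text
time: 13.13
tool_pos: [0.463, 0.1503, 0.0383]
tcp_rot: [[-0.958, -0.285, -0.001], [-0.285, 0.958, -0.0], [0.001, -0.0, -1.0]]
ft_force: [0.1, -0.6, -1.5]
width: 0.0203
finger_force: 70.4
```

Call:
jog_arm:
  moves:
    - {"wx":0,"wy":0,"wz":0,"tx":0,"ty":0,"tz":0.08,"hand":-1}
    - {"wx":0,"wy":0,"wz":0,"tx":0,"ty":0,"tz":0.16,"hand":-1}
    - {"wx":0,"wy":0,"wz":0,"tx":0,"ty":0,"tz":0.2,"hand":-1}
    - {"wx":0,"wy":0,"wz":0,"tx":0,"ty":0,"tz":0.2,"hand":-1}

```text
time: 13.47
tool_pos: [0.4647, 0.1507, 0.1008]
tcp_rot: [[-0.958, -0.285, 0.004], [-0.285, 0.958, 0.001], [-0.004, -0.0, -1.0]]
ft_force: [0.6, 1.0, -1.5]
width: 0.0205
finger_force: 70.4
```

Call:
jog_arm:
  moves:
    - {"wx":0,"wy":0,"wz":0.12,"tx":-0.01,"ty":0.02,"tz":0,"hand":-1}
    - {"wx":0,"wy":0,"wz":0.24,"tx":-0.02,"ty":0.04,"tz":0,"hand":-1}
    - {"wx":0,"wy":0,"wz":0.36,"tx":-0.027,"ty":0.06,"tz":0,"hand":-1}
    - {"wx":0,"wy":0,"wz":0.48,"tx":-0.027,"ty":0.08,"tz":0,"hand":-1}
    - {"wx":0,"wy":0,"wz":0.6,"tx":-0.027,"ty":0.1,"tz":0,"hand":-1}

```text
time: 13.88
tool_pos: [0.4546, 0.1805, 0.0977]
tcp_rot: [[-0.721, -0.693, -0.001], [-0.693, 0.721, -0.0], [0.001, 0.0, -1.0]]
ft_force: [0.1, 1.3, -1.0]
width: 0.0204
finger_force: 70.4
```

Call:
jog_arm:
  moves:
    - {"wx":0,"wy":0,"wz":0.12,"tx":0,"ty":0,"tz":0,"hand":-1}
    - {"wx":0,"wy":0,"wz":0.24,"tx":0,"ty":0,"tz":0,"hand":-1}
    - {"wx":0,"wy":0,"wz":0.36,"tx":0,"ty":0,"tz":0,"hand":-1}
    - {"wx":0,"wy":0,"wz":0.48,"tx":0,"ty":0,"tz":0,"hand":-1}
    - {"wx":0,"wy":0,"wz":0.6,"tx":0,"ty":0,"tz":0,"hand":-1}

```text
time: 14.3
tool_pos: [0.4548, 0.1803, 0.0977]
tcp_rot: [[-0.328, -0.945, -0.001], [-0.945, 0.328, -0.0], [0.0, 0.001, -1.0]]
ft_force: [-0.1, -0.6, -0.6]
width: 0.0208
finger_force: 70.4
```

```bash
python3 - <<'E'
from h import *
o=get_obs();print(o["time"],o["tool_pos"],o["tcp_rot"],o["qpos"])
s=get_image("scene");t=get_image("top")
a=cv2.resize(s["image"][130:330,220:460],None,fx=1.6,fy=1.6,interpolation=cv2.INTER_CUBIC)
b=cv2.resize(t["image"][100:300,220:460],None,fx=1.6,fy=1.6,interpolation=cv2.INTER_CUBIC)
cv2.imwrite("pics/v6.png",np.hstack([a,b]))
E
```

```text
14.3 [0.45478086 0.18025254 0.09765474] [[-3.28247494e-01 -9.44591534e-01 -6.45447631e-04]
 [-9.44591658e-01  3.28247692e-01 -2.26540649e-04]
 [ 4.25855075e-04  5.35323047e-04 -9.99999766e-01]] [ 3.15390150e-01  4.55073575e-01  2.08165907e+00 -2.66280005e-05
  6.05543886e-01 -2.49173279e+00]
```

View pics/v6.png

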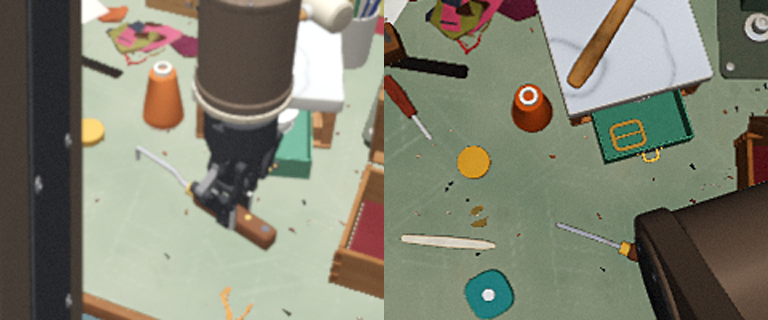

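The tray is drawn out and the eye is free at (652,155). The hook's shank runs over clear table from (558,225) to (630,250), so I'll lay it down.

Call:
jog_arm:
  moves:
    - {"wx":0,"wy":0,"wz":0,"tx":0,"ty":0,"tz":-0.1,"hand":-1}
    - {"wx":0,"wy":0,"wz":0,"tx":0,"ty":0,"tz":-0.2,"hand":-1}
    - {"wx":0,"wy":0,"wz":0,"tx":0,"ty":0,"tz":-0.26,"hand":-1}
    - {"wx":0,"wy":0,"wz":0,"tx":0,"ty":0,"tz":-0.28,"hand":-1}
    - {"wx":0,"wy":0,"wz":0,"tx":0,"ty":0,"tz":-0.285,"hand":-1}

```text
time: 14.82
tool_pos: [0.4542, 0.18, 0.0114]
tcp_rot: [[-0.335, -0.942, -0.003], [-0.942, 0.335, -0.001], [0.002, 0.002, -1.0]]
ft_force: [-0.7, -0.1, 0.1]
width: 0.0205
finger_force: 70.5
```

Call:
jog_arm:
  moves:
    - {"wx":0,"wy":0,"wz":0,"tx":0,"ty":0,"tz":-0.006,"hand":-1}
    - {"wx":0,"wy":0,"wz":0,"tx":0,"ty":0,"tz":-0.01,"hand":-1}
    - {"wx":0,"wy":0,"wz":0,"tx":0,"ty":0,"tz":-0.01,"hand":-1}

```text
time: 15.07
tool_pos: [0.4558, 0.1806, 0.0104]
tcp_rot: [[-0.333, -0.943, 0.001], [-0.943, 0.333, 0.0], [-0.001, -0.001, -1.0]]
ft_force: [-0.4, 0.3, -1.7]
width: 0.0203
finger_force: 70.5
```

Call:
jog_arm:
  moves:
    - {"wx":0,"wy":0,"wz":0,"tx":0,"ty":0,"tz":-0.007,"hand":-1}
    - {"wx":0,"wy":0,"wz":0,"tx":0,"ty":0,"tz":-0.007,"hand":-1}

```text
time: 15.23
tool_pos: [0.4559, 0.1806, 0.0085]
tcp_rot: [[-0.333, -0.943, 0.002], [-0.943, 0.333, 0.001], [-0.001, -0.002, -1.0]]
ft_force: [-0.4, -0.6, 11.8]
width: 0.0204
finger_force: 71.9
```

On the table (12 N of contact). Now to open the gripper gradually and retreat upwards.

Call:
jog_arm:
  moves:
    - {"wx":0,"wy":0,"wz":0,"tx":0,"ty":0,"tz":0,"hand":-0.3}
    - {"wx":0,"wy":0,"wz":0,"tx":0,"ty":0,"tz":0,"hand":0}
    - {"wx":0,"wy":0,"wz":0,"tx":0,"ty":0,"tz":0,"hand":0.3}
    - {"wx":0,"wy":0,"wz":0,"tx":0,"ty":0,"tz":0,"hand":0.3}
    - {"wx":0,"wy":0,"wz":0,"tx":0,"ty":0,"tz":0,"hand":0.3}

```text
time: 15.65
tool_pos: [0.4552, 0.1804, 0.0075]
tcp_rot: [[-0.333, -0.943, 0.0], [-0.943, 0.333, 0.0], [-0.0, -0.0, -1.0]]
ft_force: [1.5, 0.6, 0.1]
width: 0.0556
finger_force: 0.0
```

Call:
jog_arm:
  moves:
    - {"wx":0,"wy":0,"wz":0,"tx":0,"ty":0,"tz":0.1,"hand":0.3}
    - {"wx":0,"wy":0,"wz":0,"tx":0,"ty":0,"tz":0.2,"hand":0.3}
    - {"wx":0,"wy":0,"wz":0,"tx":0,"ty":0,"tz":0.3,"hand":0.3}
    - {"wx":0,"wy":0,"wz":0,"tx":0,"ty":0,"tz":0.4,"hand":0.3}
    - {"wx":0,"wy":0,"wz":0,"tx":0,"ty":0,"tz":0.5,"hand":0.3}

```text
time: 16.07
tool_pos: [0.4548, 0.1802, 0.1589]
tcp_rot: [[-0.333, -0.943, -0.0], [-0.943, 0.333, -0.0], [0.0, 0.0, -1.0]]
ft_force: [1.5, 0.4, 0.1]
width: 0.0554
finger_force: 0.0
```

Call:
jog_arm:
  moves:
    - {"wx":0,"wy":0,"wz":0,"tx":-0.03,"ty":0.1,"tz":0,"hand":0.3}
    - {"wx":0,"wy":0,"wz":0,"tx":-0.06,"ty":0.2,"tz":0,"hand":0.3}
    - {"wx":0,"wy":0,"wz":0,"tx":-0.1,"ty":0.4,"tz":0,"hand":0.3}
    - {"wx":0,"wy":0,"wz":0,"tx":-0.15,"ty":0.5,"tz":0,"hand":0.3}
    - {"wx":0,"wy":0,"wz":0,"tx":-0.15,"ty":0.6,"tz":0,"hand":0.3}

```text
time: 16.48
tool_pos: [0.4081, 0.3614, 0.1575]
tcp_rot: [[-0.333, -0.943, -0.001], [-0.943, 0.333, -0.001], [0.001, 0.001, -1.0]]
ft_force: [1.8, -0.3, -0.4]
width: 0.0556
finger_force: 0.0
```

```bash
python3 - <<'E'
from h import *
o=get_obs();print(o["time"],o["tool_pos"],o["ft_force"])
s=get_image("scene");t=get_image("top")
a=cv2.resize(s["image"][130:330,220:460],None,fx=1.6,fy=1.6,interpolation=cv2.INTER_CUBIC)
b=cv2.resize(t["image"][100:300,220:460],None,fx=1.6,fy=1.6,interpolation=cv2.INTER_CUBIC)
cv2.imwrite("pics/v7.png",np.hstack([a,b]))
E
```

```text
16.4833 [0.40805665 0.36144407 0.15753559] [ 1.75873679 -0.33867613 -0.39747636]
```

View pics/v7.png

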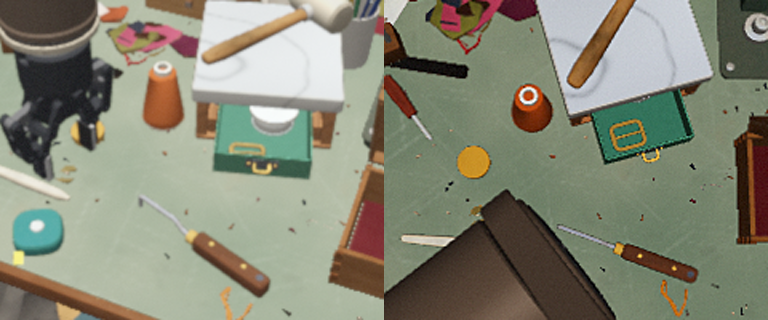

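The tray is out with its eye intact, the hook lies flat and clear of it, and nothing else has moved.

```bash
python3 -c "
from rig import job_done;print(job_done())"
```

```text
the job is handed in; nothing more can be done
None
```

I drew the tray out until it bore on its stop pins at about 19 N, unhooked it, laid the hook flat on the table clear of the tray, and handed the job in at about 16.5 s; the verdict wasn't shown.

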